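# Pack the spice carrier and latch its keeper bar

### The job

Pack the wooden spice carrier so that it can be carried to the table: fill its three numbered pockets one after the other from the bar's hinge towards the catch, so that your hand never works between the raised bar and a packed jar - first the honey jar in pocket 1, then the salt shaker in pocket 2, last the tall spice jar in pocket 3 - lowering each one gently (no dropping) until it stands upright on its pocket's floor. Then swing the hinged keeper bar down over the lids, press it home until it snaps into its catch, and let go. Keep the jars upright all the time, and do not push about or knock over the other things on the worktop.

Things in the scene. Friction and masses are not known exactly. Their poses are not given: they have to be found in the camera images.
- spice_carrier: Light wooden carrier, fixed, 88 mm wide (x), 221 mm long (y), end boards 118 mm high. Origin: centre of its underside; x to its back, y from the bar's hinge to its catch, z up. Three round pockets in a row at x = 0: bores through a gallery board (48 to 60 mm above the worktop) over stepped floors, numbered by one to three brass tacks on its front edge, 1 next to the hinge.
- pocket_1 (a point): centre of the floor of pocket 1 (for the honey jar), floor 44 mm above the worktop, bore 56 mm, 58.5 mm from the carrier's middle towards the hinge; axes like the carrier's
- pocket_2 (a point): centre of the floor of pocket 2 (for the salt shaker), floor 29 mm above the worktop, bore 50 mm, 2.5 mm from the carrier's middle towards the catch; axes like the carrier's
- pocket_3 (a point): centre of the floor of pocket 3 (for the spice jar), floor 10 mm above the worktop, bore 51 mm, 61 mm from the carrier's middle towards the catch; axes like the carrier's
- keeper_bar (a joint): angle of the keeper bar, a round steel rod 10 mm thick hinged at the carrier's -y end; 0 is shut (level, 4 mm over the lids, held under the two sprung balls of the catch on the +y end board), 1.57 stands upright, more leans outward past the hinge. It stays where it is left. The catch takes about 5 N at the tab in the last 10 mm of travel.
- bar_tab (a point): centre of the black plastic finger tab at the free end of the keeper bar, 12 mm wide (along the hinge axis), 28 mm long, 10 mm thick; 235 mm from the hinge axis, 26 mm beyond the catch. The bar can be pinched near this end across the carrier's x from above at any angle, and swivels between the fingers.
- bar_hinge (a point): centre of the keeper bar's hinge pin, 128 mm above the worktop; the pin runs along the carrier's x
- honey_jar: small squat jar of amber honey with a dark lid, 75 mm high, 44 x 50 mm wide, lid 49 mm across; origin at the centre of its underside, z up
- salt_shaker: glass salt shaker with a grey domed cap, 90 mm high, 44 mm across, cap (the top 20 mm) 34 mm across; origin at the centre of its underside, z up
- spice_jar: slender glass spice jar with a red cap, 109 mm high, 44 mm across; origin at the centre of its underside, z up
- pepper_mill: bystander: turned dark wooden pepper mill, 190 mm high, 58 mm across; origin at the centre of its underside
- lemon: bystander: lemon, 71 x 53 x 51 mm; origin at its underside
- kitchen_timer: bystander: white round kitchen timer, 65 mm across, 39 mm high; origin at the centre of its underside
- tin: bystander: low food tin, 75 mm across, 58 mm high; origin at the centre of its underside
- cup: bystander: small white cup, 51 mm high, 62 mm across, 92 mm over its handle; origin at the centre of its underside
- mug: bystander: white mug, 95 mm high, 92 mm across, 127 mm over its handle; origin at the centre of its underside
- peeler: bystander: dark green peeler lying flat, 170 x 25 x 18 mm, long side along its x; origin at its underside
There are look-alikes about, which are no part of the job. Leave any blue look-alike of the spice_jar alone. Several things look just like the honey_jar: the one meant starts nearest to the robot's base.

How it is judged (in metres and radians):
On the way, in this order (a step that is already met when the one before it is completed fails the run):
1. the honey jar stands in pocket 1, the bar still open (horizontal distance between honey_jar and pocket_1 below 0.007 m and z of honey_jar in the frame of pocket_1 between -0.004 and 0.004 m and angle between honey_jar's own z axis and vertical below 0.1 rad and value of joint keeper_bar above 0.5 rad), for 0.2 s.
2. the salt shaker stands in pocket 2, the bar still open (horizontal distance between salt_shaker and pocket_2 below 0.007 m and z of salt_shaker in the frame of pocket_2 between -0.004 and 0.004 m and angle between salt_shaker's own z axis and vertical below 0.1 rad and value of joint keeper_bar above 0.5 rad), for 0.2 s.
3. the spice jar stands in pocket 3, the bar still open (horizontal distance between spice_jar and pocket_3 below 0.007 m and z of spice_jar in the frame of pocket_3 between -0.004 and 0.004 m and angle between spice_jar's own z axis and vertical below 0.1 rad and value of joint keeper_bar above 0.5 rad), for 0.2 s.
4. the keeper bar has snapped home into its catch (value of joint keeper_bar below 0.012 rad), for 0.2 s.
At the end, for the whole second after the job is handed in: Honey jar, salt shaker and spice jar stand at rest in pockets 1, 2 and 3 (each within 7 mm of the pocket's centre, within 4 mm of its floor, tilted less than 0.1 rad) and the keeper bar is held in its catch (joint below 0.012 rad) (horizontal distance between honey_jar and pocket_1 below 0.007 m and z of honey_jar in the frame of pocket_1 between -0.004 and 0.004 m and angle between each of honey_jar, salt_shaker, spice_jar's own z axis and vertical below 0.1 rad and horizontal distance between salt_shaker and pocket_2 below 0.007 m and z of salt_shaker in the frame of pocket_2 between -0.004 and 0.004 m and horizontal distance between spice_jar and pocket_3 below 0.007 m and z of spice_jar in the frame of pocket_3 between -0.004 and 0.004 m and value of joint keeper_bar below 0.012 rad and linear speed of each of honey_jar, salt_shaker, spice_jar below 0.02 m/s); the robot touches nothing.
It fails at once if a bystander (pepper mill, lemon, kitchen timer, tin, cup, mug, peeler) is pushed more than 20 mm (distance of any of pepper_mill, lemon, kitchen_timer, tin, cup, mug, peeler from where it was at the start of the episode above 0.02 m).
It fails at once if a jar is tipped (over 0.6 rad) (angle between any of honey_jar, salt_shaker, spice_jar's own z axis and vertical above 0.6 rad).
It fails at once if a jar is dropped into its pocket (faster than 0.4 m/s within 20 mm of its floor) ((horizontal distance between honey_jar and pocket_1 below 0.012 m and z of honey_jar in the frame of pocket_1 below 0.02 m and linear speed of honey_jar above 0.4 m/s) or (horizontal distance between salt_shaker and pocket_2 below 0.012 m and z of salt_shaker in the frame of pocket_2 below 0.02 m and linear speed of salt_shaker above 0.4 m/s) or (horizontal distance between spice_jar and pocket_3 below 0.012 m and z of spice_jar in the frame of pocket_3 below 0.02 m and linear speed of spice_jar above 0.4 m/s)).
It also fails if it takes over 72 s, if anything falls off the work surface, if the arm or the gripper's body presses on something with over 40 N, if the wrist force passes 120 N, or if a joint passes its speed limit or range.

### The arm

A 6-joint arm with a two-finger parallel gripper is mounted at the origin on a cart in front of the work surface, level with it; the furniture and walls round the work are solid. World frame = base frame: x ahead of the robot, y to its left, z up, the work surface at z = 0. Lengths are in mm, angles in rad, forces in N, time in s.
With the tool pointing down it reaches from about 275 to 825 mm from the base axis. Payload 4.9 kg.
Tool frame: the origin (TCP) lies at the very end of the fingers, on their centre line; the grasp point (between the pads) lies 19 mm behind it; z points along the fingers, y is the direction in which the jaws open and shut (so a half turn about z gives the same grasp; the last joint's range is limited). The gripper opens to 85 mm and grips with 20 to 120 N. Pads are 22 mm wide; open, the fingers measure 114 mm over their backs; the gripper's body (76 mm by 85 mm) begins 54 mm behind the grasp point. The pads swing forward as they close: fully open they stand 13 mm farther back than shut.
Start: joints at [1.142, 0.326, -0.193, 1.052, 0, 1.437], TCP at [159.796, 526.293, 231.281] pointing down, gripper open.
Joint ranges: [-2.65, 2.65], [-0.97, 1.79], [-1.3, 1.35], [-1.93, 2.1], [-1.47, 1.37], [-3.14, 3.14]. Speed limits (rad/s): [2.57, 2.57, 3.14, 3.14, 3.14, 3.14].

### API

Orientations are given as [roll, pitch, yaw] about the fixed x, y, z axes, in that order (R = Rz(yaw) Ry(pitch) Rx(roll)).
In Python, from bench import bot, solve_ik, imaging gives the robot as it stands. Calls block until the motion is done:
- bot.move_ptp(position, orientation): joint-space move of the TCP to a pose.
- bot.movel(position, rot=None, max_speed=150, threshold=None): straight line of the TCP; rot=None keeps the orientation; max_speed is the mean speed in mm/s. With threshold (N) it stops when the force on the tool has changed by that much, and returns True; else False.
- bot.move_j(angles): joint-space move.
- bot.grip(opening, effort=None): opening from 0.0 (shut) to 1.0 (fully open); effort is the grip in N (None keeps the last); returns when the fingers have stopped.
- bot.dwell(seconds).
- solve_ik(position, orientation): joint angles nearest the present ones, or None.
- bot.get_state(): the state.
- imaging.capture(name): name is "scene" or "top" or "wrist"; returns the picture (384x512x3 uint8, blue, green, red); there is no depth.
- imaging.camera_model(name): a dict with "K" (3x3 intrinsics, pixels), "position" and "rotation" of the camera in the world. Camera axes: x right, y up, looking along -z (the intrinsics and any distortion apply to the point x, -y, -z); pixel columns grow to the right and rows downward; lengths in mm; the calibration is good to about 2 mm. The wrist camera is an equidistant fisheye: a pixel r from the principal point sees the ray r / f radians off the axis. A picture is of the moment at which its call begins: read the wrist's pose just before it. camera_model takes no time and is no camera call; for the wrist camera it gives the pose at the moment of the call.
A pose or a line that the arm cannot do raises bot.IKError and nothing moves.
- bot.sign_off(): hands the job in, once; it reports no verdict.
The state is a dict: "t": time; "qpos": joint angles; "joint_velocities": joint speeds; "effort": joint torques, N m; "tcp_pos": TCP position; "orientation": TCP orientation; "contact_force": force on the tool from outside, world axes, zero at the start; "wrist_torque": the same for the moment, N m; "opening": opening from 0.0 (shut) to 1.0 (fully open).
Only numpy, scipy, OpenCV 4.12 (cv2) and the standard library are available. Lean on these libraries where they do the work, as an engineer would, in place of code of your own. Each camera call takes 0.05 s, during which the arm holds its last target. There are 200 camera calls.

## Working session

There is one attempt and no reset: what is moved stays moved. The work goes in short steps, each a Python script; the robot and the scene stay as the last script left them, time stands still between calls to the robot, and variables do not carry over. Pictures are saved under pics/ and viewed, on a budget of 10 in all, crops included, one or two more only if the job needs it, and the job is handed in when it is done.

```bash
ls; mkdir -p pics; python3 - <<'E'
from bench import bot, solve_ik, imaging
import cv2
for n in ("scene","top"):
    im=imaging.capture(n); cv2.imwrite(f"pics/{n}0.png",cv2.resize(im,(800,600),interpolation=cv2.INTER_CUBIC)); cv2.imwrite(f"raw_{n}.png",im)
    m=imaging.camera_model(n); print(n,m)
print(bot.get_state())
E
```

```text
pics
scene {'K': array([[496.77623171,   0.        , 243.89143147],
       [  0.        , 496.77623171, 192.42854512],
       [  0.        ,   0.        ,   1.        ]]), 'position': array([-723.05035314, -122.28445384, 1333.1982113 ]), 'rotation': array([ 0.77229741, -0.00790826, -1.46809712])}
top {'K': array([[469.22360946,   0.        , 250.04530727],
       [  0.        , 469.22360946, 189.68408204],
       [  0.        ,   0.        ,   1.        ]]), 'position': array([-425.92013052, -428.17837435, 1426.47834194]), 'rotation': array([ 0.64274843,  0.01285356, -1.13135697])}
{'t': 0.1, 'qpos': array([ 1.14179218e+00,  3.26863142e-01, -1.93473979e-01,  1.05198023e+00,
        2.40779683e-05,  1.43661033e+00]), 'joint_velocities': array([ 1.85642635e-03, -1.22002667e-03,  2.83697112e-03, -1.50699545e-03,
       -6.44142716e-05, -2.71679957e-04]), 'effort': array([ 9.32626099e-04, -4.44237757e+01,  2.63038355e+01,  7.90454942e-03,
       -1.14969780e-04, -4.74998387e-07]), 'tcp_pos': array([159.57360205, 525.81397802, 230.58748966]), 'orientation': array([-3.14008852e+00, -2.27349544e-04,  2.84677431e+00]), 'contact_force': array([ 0.00267038, -1.64276027,  0.3917227 ]), 'wrist_torque': array([ 0.04502971, -0.0317582 ,  0.02115791]), 'opening': 0.9987792669250147}
```

View pics/scene0.png

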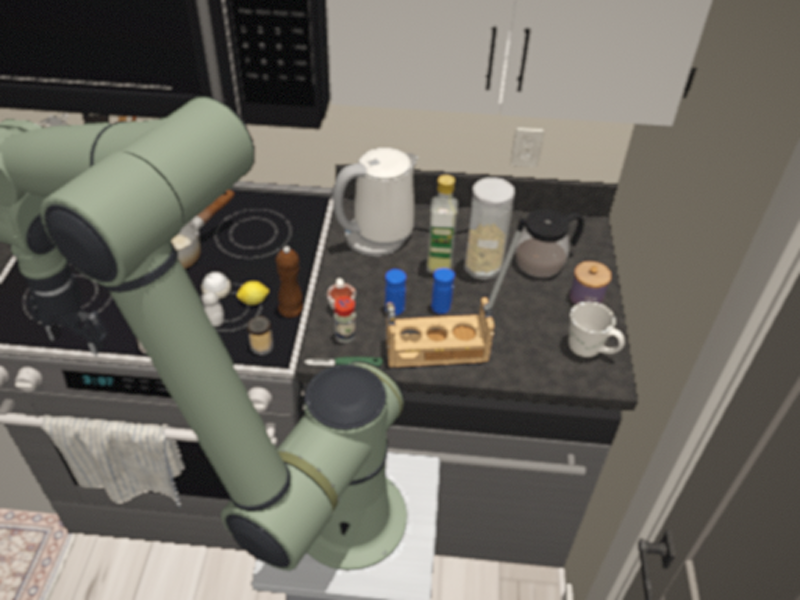

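View pics/top0.png

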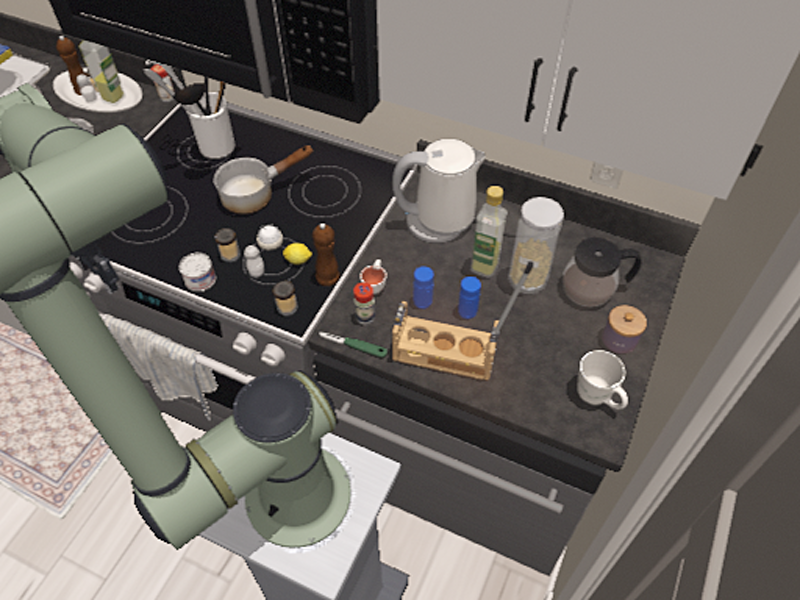

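Top view (800 px): the carrier is at (445,347), its bar hinged at the right end and leaning up to (528,266). The spice jar with the red cap is at (363,302) and the blue look-alikes are at (423,287) and (469,297). The salt shaker is at (254,261). The honey candidates are (228,245) and (286,297). Next come coarse positions and one enlarged crop.

```bash
cat > h.py <<'E'
from bench import bot, solve_ik, imaging
import numpy as np, cv2
from scipy.spatial.transform import Rotation as R
def ray(m,uv,fish=False):
    K=m["K"]; x=(uv[0]-K[0,2])/K[0,0]; y=(uv[1]-K[1,2])/K[1,1]
    if fish:
        r=np.hypot(x,y)+1e-9; d=np.array([x/r*np.sin(r),y/r*np.sin(r),np.cos(r)])
    else: d=np.array([x,y,1.])
    d=d*[1,-1,-1]
    return R.from_euler("xyz",m["rotation"]).apply(d)
def pix2z(m,uv,z,fish=False):
    d=ray(m,uv,fish); p=np.array(m["position"]); return p+d*(z-p[2])/d[2]
def proj(m,P,fish=False):
    q=R.from_euler("xyz",m["rotation"]).inv().apply(np.asarray(P,float)-m["position"])*[1,-1,-1]
    K=m["K"]
    if fish:
        r=np.hypot(q[0],q[1])+1e-9; a=np.arctan2(r,q[2])/r; x,y=q[0]*a,q[1]*a
    else: x,y=q[:2]/q[2]
    return np.array([K[0,0]*x+K[0,2],K[1,1]*y+K[1,2]])
E
python3 - <<'E'
from h import *
m=imaging.camera_model("top"); s=.64
for n,uv,z in [("honeyA top",(228,234),75),("honeyB top",(286,286),75),("salt top",(254,249),88),("spice top",(364,290),109),("mill top",(322,230),185),("lemon",(297,253),25),("timer",(268,236),39),("tin top",(196,262),58),("cup",(374,273),51),("peeler",(360,345),10),("peel tip",(322,337),10),("peel end",(387,353),10),("blue1",(423,273),109),("blue2",(470,285),109),("mug",(602,370),95),("p1",(471,347),60),("p2",(444,341),60),("p3",(417,336),60),("tabend",(528,266),250)]:
    print(n,pix2z(m,np.array(uv)*s,z).round())
im=cv2.imread("raw_top.png")
a=cv2.resize(im[185:250,240:340],(800,520),interpolation=cv2.INTER_CUBIC)
b=cv2.resize(im[135:210,110:225],(800,522),interpolation=cv2.INTER_CUBIC)
cv2.imwrite("pics/crop1.png",np.vstack([cv2.resize(a,(460,299)),cv2.resize(b,(460,300))]))
E
```

```text
honeyA top [489. 465.  75.]
honeyB top [408. 253.  75.]
salt top [466. 373.  88.]
spice top [451.  69. 109.]
mill top [514. 204. 185.]
lemon [541. 306.  25.]
timer [550. 393.  39.]
tin top [391. 498.  58.]
cup [546.  92.  51.]
peeler [370.  44.  10.]
peel tip [353. 134.  10.]
peel end [377. -21.  10.]
blue1 [551. -32. 109.]
blue2 [ 564. -143.  109.]
mug [ 479. -474.   95.]
p1 [ 440. -198.   60.]
p2 [ 430. -137.   60.]
p3 [417. -78.  60.]
tabend [ 554. -264.  250.]
```

View pics/crop1.png

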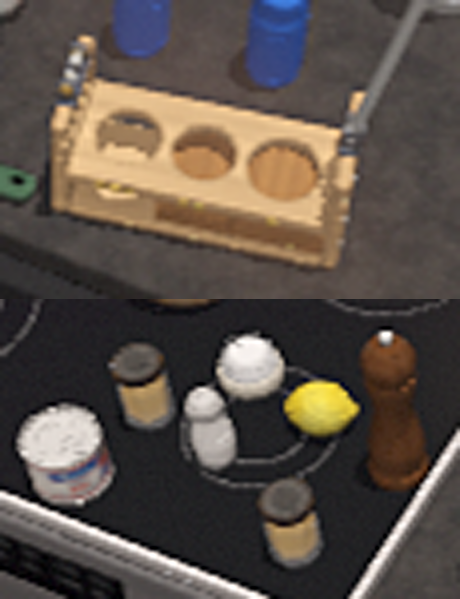

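Crop: the honey candidates are A at raw px (146,150) → (489,465), 675 mm from the base, and B at (183,183) → (408,253), about 480 mm. B is nearest the base, and the crop shows the same dark lid and amber body, so B is the one meant. Next, wrist views from close by.

```bash
python3 - <<'E'
from h import *
import json
for i,(p,yaw) in enumerate([((420,300,300),1.76),((410,-20,300),1.76),((390,-130,300),1.76)]):
    q=solve_ik(p,[np.pi,0,yaw]); print(q)
    bot.move_ptp(list(p),[np.pi,0,yaw])
    m=imaging.camera_model("wrist"); im=imaging.capture("wrist")
    print(bot.get_state()["t"],bot.get_state()["tcp_pos"].round(1),{k:np.round(v,3).tolist() for k,v in m.items()})
    cv2.imwrite(f"raw_w{i}.png",im); json.dump({k:np.array(v).tolist() for k,v in m.items()},open(f"w{i}.json","w"))
    cv2.imwrite(f"pics/w{i}.png",cv2.resize(im,(800,600),interpolation=cv2.INTER_CUBIC))
E
```

```text
[ 0.47716465  0.22578043 -0.15240495  1.19261094  0.          1.8587573 ]
1.475 [419.2 300.8 299.7] {'K': [[297.319, 0.0, 257.424], [0.0, 297.319, 193.719], [0.0, 0.0, 1.0]], 'position': [404.893, 368.153, 441.927], 'rotation': [-0.276, 0.001, 0.191]}
[-0.22901571  0.02129892 -0.38966944  1.15982796  0.          1.15257695]
2.7417 [410.3 -19.1 300. ] {'K': [[297.319, 0.0, 257.424], [0.0, 297.319, 193.719], [0.0, 0.0, 1.0]], 'position': [395.686, 48.267, 442.252], 'rotation': [-0.276, -0.0, 0.19]}
[-0.50175461  0.02249634 -0.38843772  1.15986226  0.          0.87983804]
3.3167 [ 390.3 -129.3  299.9] {'K': [[297.319, 0.0, 257.424], [0.0, 297.319, 193.719], [0.0, 0.0, 1.0]], 'position': [375.755, -62.335, 442.09], 'rotation': [-0.275, 0.0, 0.189]}
```

View pics/w0.png

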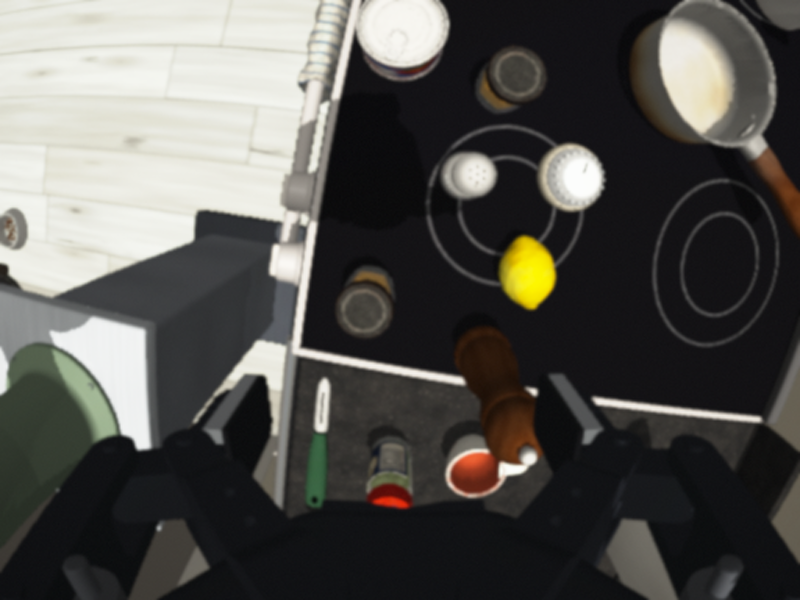

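View pics/w2.png

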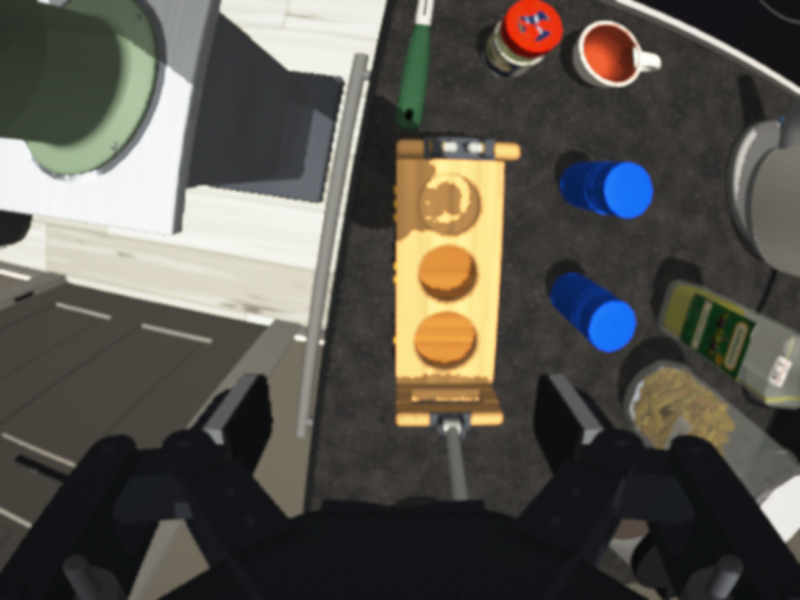

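w0 shows honey B's lid at (364,310), the salt cap at (473,175), the timer at (571,178) and the spice jar at (390,480). w2 shows pockets 3/2/1 at (449,203)/(447,272)/(445,339), and the hinge at (452,425) with the bar leaning away. One composite of enlarged crops will give accurate centres.

```bash
python3 - <<'E'
from h import *
import json
w=[cv2.imread(f"raw_w{i}.png") for i in range(3)]; ms=[json.load(open(f"w{i}.json")) for i in range(3)]
sp=pix2z(ms[2],np.array((533,27))*.64,109,True); uv=proj(ms[1],sp,True); print("spice",sp.round(1),"in w1",uv.round())
def crop(im,u,v,wd,h,k): return cv2.resize(im[v:v+h,u:u+wd],None,fx=k,fy=k,interpolation=cv2.INTER_CUBIC)
u,v=int(uv[0])-30,max(0,int(uv[1])-30)
print("spice crop origin",u,v)
a=crop(w[2],240,80,100,100,6)            # carrier 600x600
b=np.vstack([crop(w[0],205,165,50,50,4),crop(w[0],277,90,50,50,4),crop(w[1],u,v,50,50,4)])
cv2.imwrite("pics/comp.png",np.hstack([a,b]))
E
```

```text
Traceback (most recent call last):
  File "h.py", line 12, in pix2z
    d=ray(m,uv,fish); p=np.array(m["position"]); return p+d*(z-p[2])/d[2]
  File "h.py", line 5, in ray
    K=m["K"]; x=(uv[0]-K[0,2])/K[0,0]; y=(uv[1]-K[1,2])/K[1,1]
                       ~^^^^^
TypeError: list indices must be integers or slices, not tuple
```

```bash
sed -i 's/K=m\["K"\]/K=np.array(m["K"])/' h.py; python3 - <<'E'
from h import *
import json
w=[cv2.imread(f"raw_w{i}.png") for i in range(3)]; ms=[json.load(open(f"w{i}.json")) for i in range(3)]
sp=pix2z(ms[2],np.array((533,27))*.64,109,True); uv=proj(ms[1],sp,True); print("spice",sp.round(1),"in w1",uv.round())
def crop(im,u,v,wd,h,k): return cv2.resize(im[v:v+h,u:u+wd],None,fx=k,fy=k,interpolation=cv2.INTER_CUBIC)
u,v=int(uv[0])-25,max(0,int(uv[1])-25)
print("spice crop origin",u,v)
a=crop(w[2],240,80,100,100,6)            # carrier 600x600
b=np.vstack([crop(w[0],205,165,50,50,4),crop(w[0],277,90,50,50,4),crop(w[1],u,v,50,50,4)])
cv2.imwrite("pics/comp.png",np.hstack([a,b]))
E
```

```text
spice [448.   68.9 109. ] in w1 [307. 103.]
spice crop origin 281 78
```

View pics/comp.png

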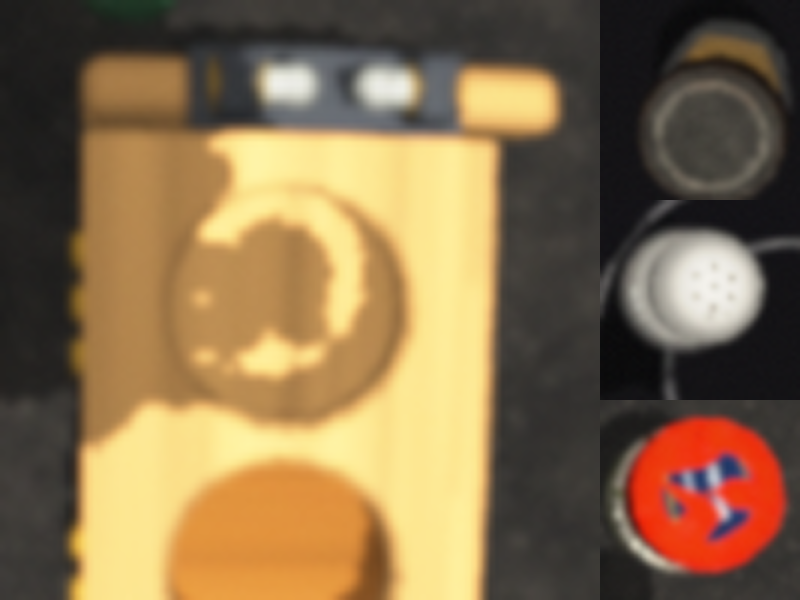

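```bash
python3 - <<'E'
from h import *
import json
ms=[json.load(open(f"w{i}.json")) for i in range(3)]
for n,i,uv,z in [("honey",0,(233,197.5),75),("salt rim",0,(303.5,112),76),("salt holes",0,(305.3,110.7),89),("spice",1,(307.5,101.75),109),("p3",2,(287.8,130.5),60),("p2",2,(286.5,174.1),60),("p1",2,(284.8,217),60),("hinge",2,(289,272),128),("clip",2,(240+325/6,80+88/6),122)]:
    print(n,pix2z(ms[i],uv,z,True).round(1))
P=[pix2z(ms[2],uv,60,True) for uv in ((284.8,217),(286.5,174.1),(287.8,130.5))]
y=np.array([-58.5,2.5,61]); A=np.polyfit(y,np.array(P)[:,:2],1); print("fit dir",A[0],"centre",A[1],"yaw",np.arctan2(-A[0,0],A[0,1]))
E
```

```text
honey [394.3 255.3  75. ]
salt rim [459.9 379.3  76. ]
salt holes [459.8 380.9  89. ]
spice [448.2  70.9 109. ]
p3 [418.4 -78.2  60. ]
p2 [ 428.6 -134.7   60. ]
p1 [ 439.1 -193.8   60. ]
hinge [ 448.9 -239.8  128. ]
clip [410.5 -36.2 122. ]
fit dir [-0.17319015  0.96736337] centre [ 428.98772767 -137.20767632] yaw 0.17715630776379054
```

```bash
python3 - <<'E'
from h import *
import json
O=[np.pi,0,1.748]
ms=json.load(open("w0.json"))
print("timer",pix2z(ms,np.array((571,178))*.64,39,True),"lemon",pix2z(ms,np.array((527,272))*.64,25,True))
ims=[]
bot.grip(0.75,30)
print("open",bot.get_state()["opening"])
for n,p in [("spice",(448.2,70.9,160)),("salt",(459.9,379.8,140)),("honey",(394.3,255.3,125))]:
    if n!="spice": bot.move_ptp([p[0],p[1],260],O)
    bot.move_ptp(list(p),O)
    m=imaging.camera_model("wrist"); im=imaging.capture("wrist"); ims.append(im)
    json.dump({k:np.array(v).tolist() for k,v in m.items()},open(f"c_{n}.json","w")); cv2.imwrite(f"c_{n}.png",im)
    uv=proj(m,p[:2]+({"spice":109,"salt":90,"honey":75}[n],),True); print(n,uv.round(1),bot.get_state()["tcp_pos"].round(1))
    u,v=int(uv[0]-60),int(uv[1]-60); print("origin",u,v)
    ims[-1]=cv2.resize(im[v:v+120,u:u+120],None,fx=400/120,fy=400/120,interpolation=cv2.INTER_CUBIC)[:, :]
    if n!="honey": bot.move_ptp([p[0],p[1],260],O)
c=np.hstack([cv2.resize(i,(264,264)) for i in ims]) if 0 else np.vstack([np.hstack([cv2.resize(ims[0],(300,300)),cv2.resize(ims[1],(300,300))]),np.hstack([cv2.resize(ims[2],(300,300)),np.zeros((300,300,3),np.uint8)])])
cv2.imwrite("pics/close.png",c); print(bot.get_state()["t"])
E
```

```text
timer [552.52401182 398.76246745  39.        ] lemon [536.31124818 303.99608541  25.        ]
open 0.7514660815905313
spice [258.9 212.6] [449.1  70.  160.9]
origin 198 152
salt [258.5 212.6] [461.7 379.9 142.2]
origin 198 152
honey [258.3 215.1] [395.9 256.4 126.2]
origin 198 155
8.7917
```

View pics/close.png

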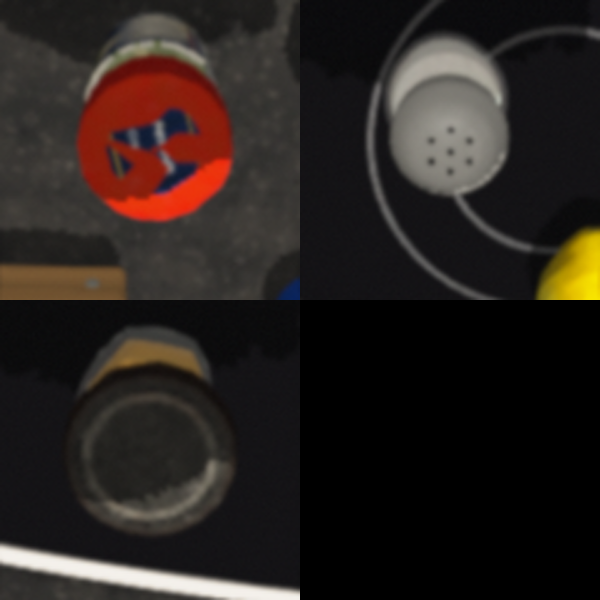

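Salt holes at (450,152) and the honey lid at (151,449) agree with the prediction to under 1 px. The spice cap centre (155,139) is about 5 px off, so I correct it. The honey body is faceted, so I will grip it by its round lid.

```bash
cat >> h.py <<'E'
O=[np.pi,0,1.748]; YAW=.177
C=np.array([429.0,-137.2]); EY=np.array([-np.sin(YAW),np.cos(YAW)]); EX=np.array([np.cos(YAW),np.sin(YAW)])
POCK={1:(C-58.5*EY,44),2:(C+2.5*EY,29),3:(C+61*EY,10)}
def say(t):
    s=bot.get_state(); print(t,"t",round(s["t"],1),"tcp",s["tcp_pos"].round(1),"op",round(s["opening"],3),"F",s["contact_force"].round(1))
    return s
def pick(xy,h,ztop,effort=45,op=.78):
    bot.grip(op,effort)
    bot.movel([*xy,h+ztop],O,250); bot.dwell(.1)
    bot.movel([*xy,h+2],O,120); bot.dwell(.1); s=say("at jar")
    bot.grip(0.0,effort); bot.dwell(.1); say("gripped")
    bot.movel([*xy,h+40],O,80); say("lifted")
def lower(xy,h,floor,z0=95):
    """from above: go down slowly until contact"""
    bot.movel([*xy,h+z0],O,100); bot.dwell(.2); say("over")
    bot.movel([*xy,h+floor+12],O,60); bot.dwell(.2); s=say("pre")
    hit=bot.movel([*xy,h+floor-4],O,20,threshold=6); s=say(f"down hit={hit}")
    print("est base above floor",s["tcp_pos"][2]-h-floor)
E
python3 - <<'E'
from h import *
import json
m=json.load(open("c_spice.json")); print("spice",pix2z(m,(260,207.6),109,True))
print(POCK)
say("now")
pick((394.3,255.3),42,83)
bot.movel([394.3,255.3,42+150],O,200)
p=POCK[1][0]
bot.movel([*p,42+150],O,250); bot.dwell(.3); say("above p1")
m=imaging.camera_model("wrist"); im=imaging.capture("wrist"); json.dump({k:np.array(v).tolist() for k,v in m.items()},open("over1.json","w"))
cv2.imwrite("pics/over1.png",cv2.resize(im,(800,600),interpolation=cv2.INTER_CUBIC))
print("pocket1 rim centre px800",proj(m,[*p,60],True)/.64, "jar bottom",proj(m,[*p,150],True)/.64,"lid",proj(m,[*p,225],True)/.64)
E
```

```text
spice [448.31900459  74.65642828 109.        ]
{1: (array([ 439.30051861, -194.78601667]), 44), 2: (array([ 428.5598069 , -134.73905912]), 29), 3: (array([418.25928829, -77.15304244]), 10)}
now t 8.8 tcp [395.9 256.4 126.2] op 0.747 F [ 0.8 -0.3  0.2]
at jar t 10.3 tcp [395.  255.6  44.8] op 0.779 F [-0.3  0.9 -0.1]
gripped t 10.7 tcp [394.9 255.6  44.9] op 0.556 F [-0.6  0.6  5.3]
lifted t 11.3 tcp [394.1 255.2  81.8] op 0.56 F [ 0.7 -0.7 -2.5]
above p1 t 14.3 tcp [ 439.3 -194.4  192. ] op 0.562 F [ 0.5  0.  -2.8]
pocket1 rim centre px800 [404.49534891 289.80796278] jar bottom [405.49393524 342.06393004] lid [407.26589689 437.69153181]
```

View pics/over1.png

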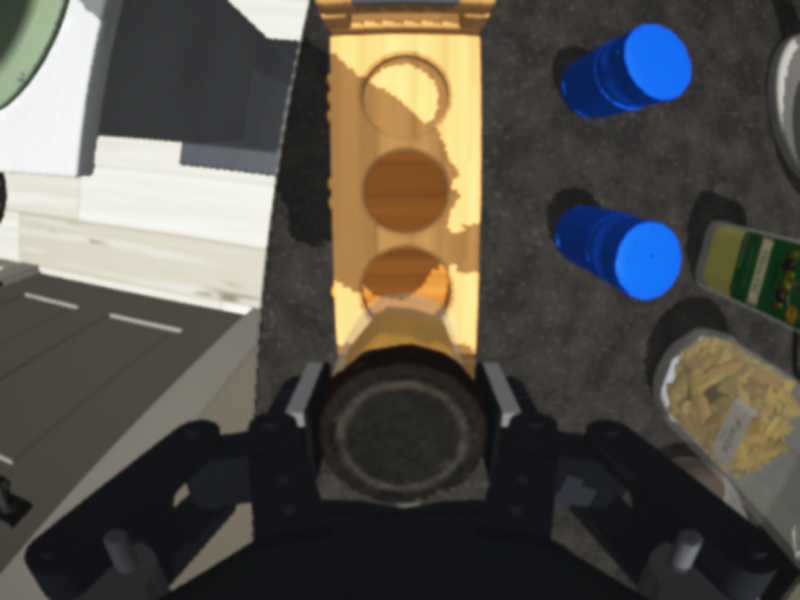

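The honey jar hangs upright by its lid: inner ring centre (402,432), predicted about (407,434). Pocket 1's rim spans columns 362–452 and pockets 2 and 3 are at (405,190) and (406,95), which fits the model within 1–2 mm. Lowering it now.

```bash
python3 - <<'E'
from h import *
import json
m=json.load(open("over1.json"))
for n,uv in (("p2",(405.5,190.5)),("p3",(406,95))): print(n,pix2z(m,np.array(uv)*.64,60,True))
p=POCK[1][0]
lower(p,44.9,44)
E
```

```text
p2 [ 429.19716364 -135.58598252   60.        ]
p3 [419.40356114 -79.58918615  60.        ]
over t 15.2 tcp [ 439.8 -195.1  140.6] op 0.561 F [-0.3  0.1 -2.8]
pre t 16.2 tcp [ 439.6 -195.   101.3] op 0.554 F [ 0.5  0.3 -2.3]
down hit=True t 16.9 tcp [ 439.2 -194.7   86.4] op 0.557 F [ 0.  -0.5  4.7]
est base above floor -2.5300365454462153
```

```bash
cat >> h.py <<'E'
def release(xy,op,zup):
    bot.grip(op); bot.dwell(.2); s=say("released")
    z=s["tcp_pos"][2]; bot.movel([*xy,z+30],O,80); bot.movel([*xy,zup],O,250); say("clear")
def snap(n,show=False):
    m=imaging.camera_model("wrist"); im=imaging.capture("wrist"); cv2.imwrite(f"{n}.png",im)
    import json; json.dump({k:np.array(v).tolist() for k,v in m.items()},open(f"{n}.json","w"))
    if show: cv2.imwrite(f"pics/{n}.png",cv2.resize(im,(800,600),interpolation=cv2.INTER_CUBIC))
    return m
E
python3 - <<'E'
from h import *
release(POCK[1][0],.75,230)
bot.movel([428,-110,260],O,250); bot.dwell(.2)
m=snap("after1",True); p=POCK[1][0]
print("lid pred px800",proj(m,[*p,119],True)/.64)
E
```

```text
released t 17.4 tcp [ 438.3 -194.1   85.5] op 0.748 F [-0.4 -0.1 -0.3]
clear t 18.5 tcp [ 439.  -194.6  229.4] op 0.749 F [-0.2  0.5 -0.9]
lid pred px800 [399.87567169 406.87534942]
```

View pics/after1.png

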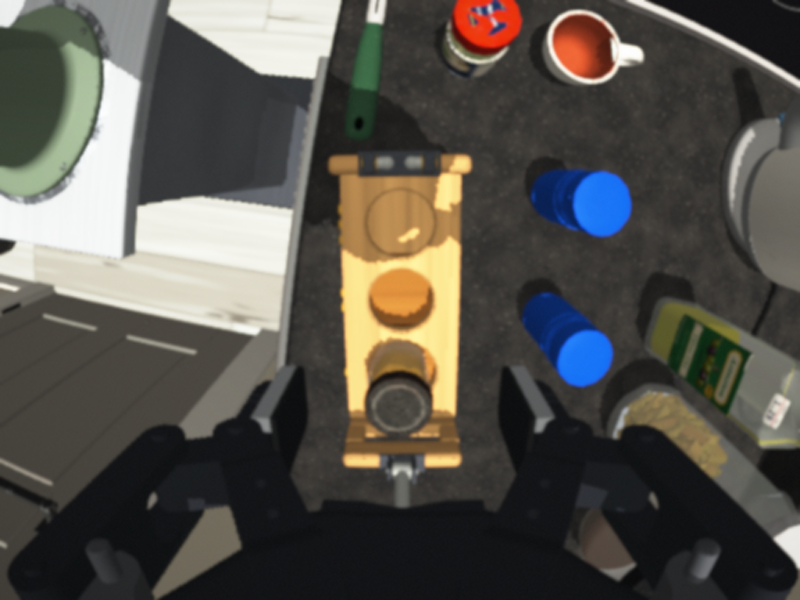

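The honey lid is at (399,404), predicted (400,407), so the jar is seated upright. Pockets 2 and 3 are at (401,297) and (400,221). Salt next.

```bash
python3 - <<'E'
from h import *
import json
m=json.load(open("after1.json"))
for n,uv in (("p2",(401,297)),("p3",(400,221))): print(n,pix2z(m,np.array(uv)*.64,60,True))
S=(459.8,380.0)
bot.movel([*S,260],O,350)
pick(S,36,110,op=.75)
bot.movel([*S,36+205],O,200)
p=POCK[2][0]
bot.movel([*p,36+170],O,280); bot.dwell(.3); say("above p2")
m=snap("over2",True)
print("pocket2 rim px800",proj(m,[*p,60],True)/.64,"cap top",proj(m,[*p,206-39+90],True)/.64)
E
```

```text
p2 [ 429.00004641 -133.48315635   60.        ]
p3 [418.17862292 -76.64944766  60.        ]
at jar t 22.9 tcp [460.5 380.5  39. ] op 0.746 F [ 0.2  0.4 -0.6]
gripped t 23.4 tcp [460.1 380.3  39. ] op 0.428 F [-1.4 -0.1  5.2]
lifted t 24.0 tcp [459.7 380.   76. ] op 0.427 F [-1.  -0.9 -1.3]
above p2 t 27.3 tcp [ 428.6 -134.4  206. ] op 0.426 F [-0.1 -0.5 -1.2]
pocket2 rim px800 [404.3559318  284.45373863] cap top [407.85911639 476.97326674]
```

View pics/over2.png

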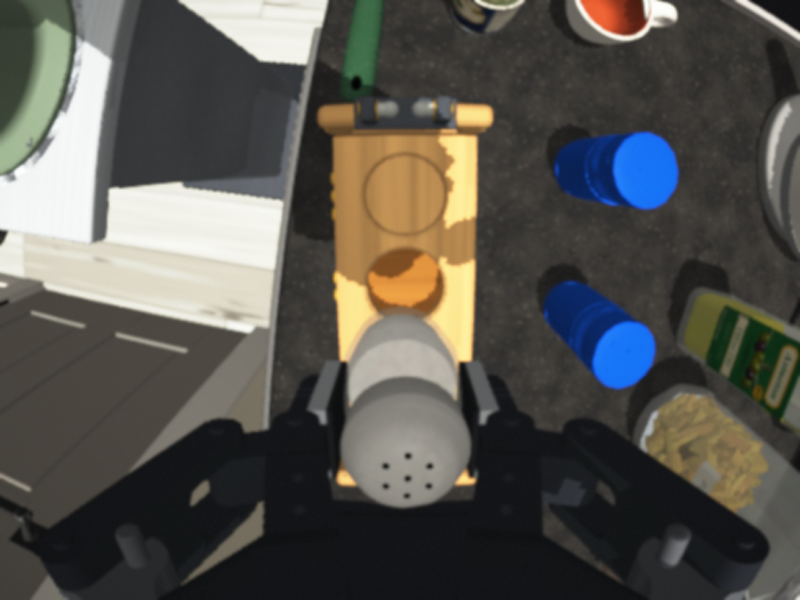

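The salt shaker hangs upright, cap holes centred at (407,476) as predicted. Pocket 2's rim is centred at (405.5,284), also as predicted. Lowering it.

```bash
python3 - <<'E'
from h import *
lower(POCK[2][0],39,29,110)
s=bot.get_state()
if -7<s["tcp_pos"][2]-68<3:
    release(POCK[2][0],.72,240)
    bot.movel([428,-60,260],O,280); bot.dwell(.2); m=snap("after2",True)
    print("cap pred",proj(m,[*POCK[2][0],119],True)/.64,"honey",proj(m,[*POCK[1][0],119],True)/.64)
E
```

```text
over t 28.2 tcp [ 429.1 -135.   149.7] op 0.428 F [-0.2 -0.3 -1.8]
pre t 29.8 tcp [ 428.8 -134.9   80.3] op 0.427 F [ 0.4  0.1 -1.4]
down hit=True t 30.4 tcp [ 428.4 -134.7   65.5] op 0.426 F [-0.3  0.3  4.7]
est base above floor -2.5094653833484273
released t 31.0 tcp [ 427.6 -134.3   64.9] op 0.725 F [-0.   0.2 -0.5]
clear t 32.3 tcp [ 427.9 -134.4  238.7] op 0.722 F [ 0.5 -0.2  0.4]
cap pred [387.0919364  391.68555975] honey [388.36285488 464.73539948]
```

```bash
python3 - <<'E'
from h import *
import json
bot.movel([448,72,230],O,280); bot.dwell(.2); snap("sp2")
for n in ("w1","c_spice","after2","sp2"):
    im=cv2.imread(("raw_"+n if n=="w1" else n)+".png").astype(int); m=json.load(open(n+".json"))
    k=((im[...,2]>90)&(im[...,1]<.45*im[...,2])&(im[...,0]<.45*im[...,2])).astype(np.uint8)
    k[:]=cv2.morphologyEx(k,cv2.MORPH_CLOSE,np.ones((5,5)))
    best=None
    for c in cv2.findContours(k,cv2.RETR_EXTERNAL,cv2.CHAIN_APPROX_NONE)[0]:
        c=cv2.convexHull(c); A=cv2.contourArea(c)
        if A<150: continue
        # project hull to cap-top plane
        q=np.array([pix2z(m,pt[0]+0.0,109,True)[:2] for pt in c],np.float32); (x,y),r=cv2.minEnclosingCircle(q)
        print(n,"px",c.mean(0).round(0),"xy",round(x,1),round(y,1),"r",round(r,1))
say("")
E
```

```text
w1 px [[364. 104.]] xy 514.4 85.3 r 22.3
w1 px [[309. 101.]] xy 448.1 71.5 r 22.7
c_spice px [[259. 208.]] xy 448.7 73.9 r 24.1
c_spice px [[353. 185.]] xy 512.1 103.0 r 20.8
after2 px [[366.  66.]] xy 515.1 77.5 r 22.1
after2 px [[303.  56.]] xy 448.8 70.5 r 23.1
sp2 px [[258. 183.]] xy 447.8 73.2 r 23.5
sp2 px [[335. 169.]] xy 517.1 100.7 r 21.9
 t 33.8 tcp [448.2  70.9 230.3] op 0.723 F [ 0.7 -0.6  0.3]
```

```bash
python3 - <<'E'
from h import *
S=(448.3,71.6); H=72
pick(S,H,125,op=.72)
bot.movel([*S,H+160],O,200)
p=POCK[3][0]
bot.movel([*p,H+160],O,250); bot.dwell(.3); say("above p3")
m=snap("over3",True)
print("pocket3 rim px800",proj(m,[*p,60],True)/.64,"cap top",proj(m,[*p,H+160-H-2.9+109],True)/.64)
E
```

```text
at jar t 35.7 tcp [449.   71.6  74.7] op 0.718 F [ 0.1 -0.2 -0.3]
gripped t 36.1 tcp [448.9  71.6  74.7] op 0.506 F [-1.7 -0.3  5.8]
lifted t 36.7 tcp [448.2  71.6 111.8] op 0.502 F [ 0.4  0.3 -0.5]
above p3 t 38.5 tcp [418.4 -76.3 231.9] op 0.499 F [-0.4  0.2 -1.1]
pocket3 rim px800 [404.02473362 276.37207042] cap top [406.71574687 441.47086049]
```

View pics/over3.png

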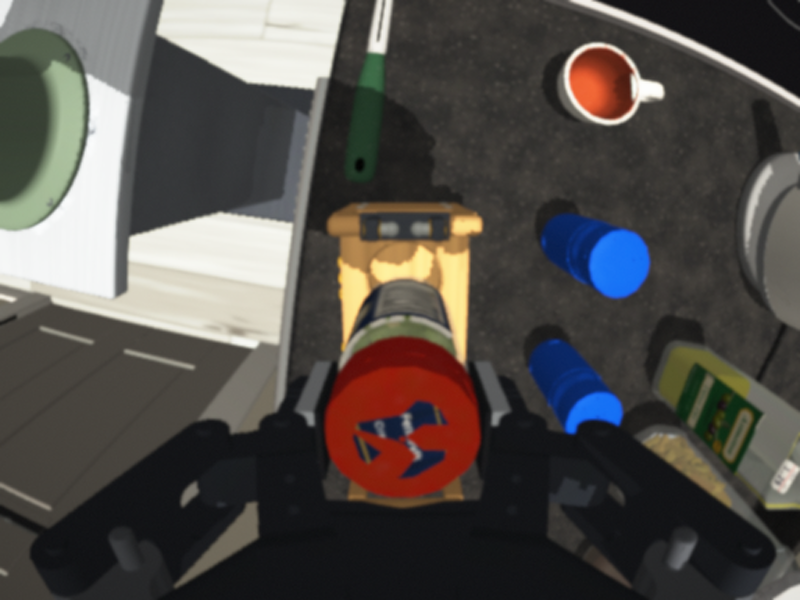

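```bash
python3 - <<'E'
from h import *
import json
from scipy.optimize import least_squares
def fit(n,xy,ztop,r,pts):
    m=json.load(open(n+".json"))
    pts=np.array(pts,float)*.64
    def f(d):
        q=np.array([pix2z(m,u,ztop,True)[:2] for u in pts])-(np.array(xy)+d); return np.hypot(*q.T)-r
    s=least_squares(f,[0,0]); print(n,"offset along EX,EY",s.x@EX,s.x@EY,"res",s.fun.round(1))
# lower rim points of lid tops in px800
fit("over3",POCK[3][0],266,22,[(404,497),(365,486),(443,485),(335,450),(474,449)])
fit("over1",POCK[1][0],222,24.5,[(405,502),(365,492),(447,490),(325,458),(484,455)])
E
```

```text
over3 offset along EX,EY -0.7341254640174766 3.0597328709448313 res [ 1.1  0.1 -0.2 -1.8 -1.6]
over1 offset along EX,EY -0.9139365200914638 -0.9955346456922307 res [ 0.5 -0.4 -0.3  0.1  0.1]
```

The spice jar sits about 2–3 mm towards +y in the hand, from its cap rim at rows 335–497. I shift the target −2 mm along the carrier's y and lower it with force sensing.

```bash
python3 - <<'E'
from h import *
p=POCK[3][0]-2.2*EY
lower(p,74.7,10,130)
s=bot.get_state()
if -7<s["tcp_pos"][2]-84.7<3:
    release(p,.72,240)
    bot.movel([428,-60,270],O,280); bot.dwell(.2); m=snap("after3",True)
    for k in (1,2,3): print(k,proj(m,[*POCK[k][0],119],True)/.64)
    print(bot.get_state()["t"])
E
```

```text
over t 39.2 tcp [419.1 -79.5 205.3] op 0.5 F [-0.8  0.3 -0.5]
pre t 41.4 tcp [418.8 -79.4  96.9] op 0.502 F [ 0.5 -0.  -0.8]
down hit=True t 42.0 tcp [418.6 -79.3  84.7] op 0.501 F [-1.2 -0.1  5.3]
est base above floor -0.005533642476237333
released t 42.5 tcp [418.  -79.   84.2] op 0.719 F [-0.3 -0.6 -0.8]
clear t 43.7 tcp [418.  -79.1 238.8] op 0.721 F [ 1.1  0.4 -0.3]
1 [389.5747766  458.59806939]
2 [388.53110168 386.79725362]
3 [387.6390396  306.01323662]
44.2083
```

```bash
python3 - <<'E'
from h import *
m=imaging.camera_model("top")
im=imaging.capture("top"); 
n=np.array([*EX,0]); o=np.array([*C,0])
def plane(uv):
    d=ray(m,uv); p=m["position"]; q=p+d*((o-p)@n)/(d@n); return np.array([(q-o)@np.array([*EY,0]),q[2]])
H=np.array([-104.5,128])
for uv in ((527,267),(528,264),(525,275),(515,303),(505,330)):
    q=plane(np.array(uv)*.64)-H; print(uv,q.round(1),"r",np.hypot(*q).round(1),"ang",np.arctan2(q[1],q[0]).round(3))
a=cv2.resize(im[140:240,280:380],(500,500),interpolation=cv2.INTER_CUBIC)
w=cv2.resize(cv2.imread("after3.png")[120:340,200:300],(227,500),interpolation=cv2.INTER_CUBIC)
cv2.imwrite("pics/bar.png",np.hstack([a,w]))
E
```

```text
(527, 267) [-39.7 237.8] r 241.1 ang 1.736
(528, 264) [-40.3 246.8] r 250.0 ang 1.733
(525, 275) [-39.2 213.8] r 217.3 ang 1.752
(515, 303) [-31.5 122.1] r 126.1 ang 1.824
(505, 330) [-22.6  23.5] r 32.6 ang 2.338
```

View pics/bar.png

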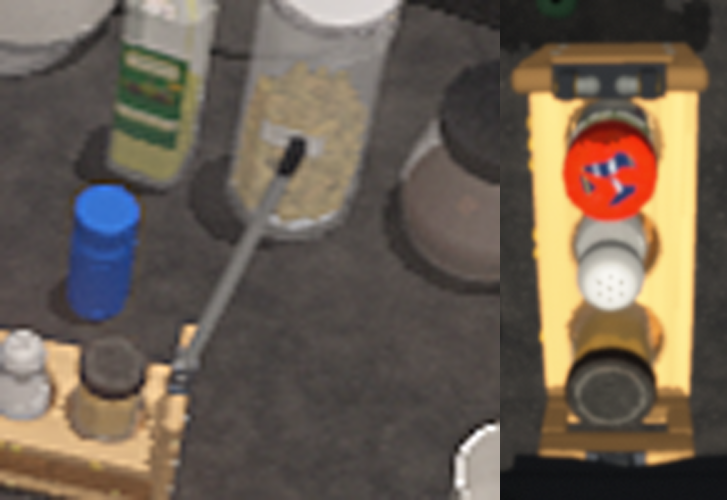

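All three jars stand in their pockets: caps in line at (610,170), (610,280) and (612,385). The bar tab is at crop (291,157), giving an angle of about 1.73 rad. Next I pinch it and swing it down.

```bash
cat >> h.py <<'E'
def tab(th,dz=-19):
    y=-104.5+235*np.cos(th); return np.array([*(C+y*EY),128+235*np.sin(th)+dz])
E
python3 - <<'E'
from h import *
t0=tab(1.735); a=t0+np.array([*(85*EY),0])
print(t0,[solve_ik(list(tab(t)),O) is not None for t in (1.735,1.2,.8,.4,0)])
bot.grip(.5,25)
bot.movel(list(a),O,250)
hit=bot.movel(list(t0),O,150,threshold=15); bot.dwell(.1); say(f"at tab hit={hit}")
if not hit:
    bot.grip(0,25); bot.dwell(.1); s=say("pinched")
    if s["opening"]>.06:
        for th in np.linspace(1.735,.12,11)[1:]:
            if bot.movel(list(tab(th)),O,130,threshold=30): say("STOP"); break
            s=say(f"th {th:.2f}")
E
```

```text
[ 454.1640244  -277.88184178  340.83897766] [True, True, True, True, True]
at tab hit=False t 46.2 tcp [ 454.  -276.9  340.9] op 0.499 F [-0.7  0.1 -0.5]
pinched t 46.6 tcp [ 456.4 -276.9  341.3] op 0.136 F [ 6.8  2.3 -0.6]
th 1.57 t 47.1 tcp [ 449.5 -239.5  344.6] op 0.131 F [ 6.8  1.8 -1.2]
th 1.41 t 47.5 tcp [ 442.7 -202.4  341.7] op 0.132 F [5.9 2.2 0.2]
th 1.25 t 48.0 tcp [ 436.1 -166.3  332.7] op 0.136 F [5.3 1.9 0.4]
th 1.09 t 48.4 tcp [ 429.7 -131.9  317.7] op 0.133 F [ 5.4  2.  -0. ]
th 0.93 t 48.8 tcp [ 423.9 -100.3  297.3] op 0.133 F [5.2 1.9 0.4]
th 0.77 t 49.3 tcp [418.7 -72.3 272. ] op 0.134 F [ 5.5  2.4 -0.9]
th 0.60 t 49.7 tcp [414.3 -48.8 242.5] op 0.133 F [ 5.   2.4 -0.2]
th 0.44 t 50.2 tcp [410.8 -30.1 209.5] op 0.133 F [4.8 2.5 1.8]
th 0.28 t 50.6 tcp [408.4 -16.9 173.9] op 0.135 F [5.1 3.7 0.7]
th 0.12 t 51.0 tcp [407.   -9.5 136.7] op 0.137 F [ 5.7  3.5 -0. ]
```

```bash
python3 - <<'E'
from h import *
for dz in (-19,-22,-25):
    t=tab(0,dz); hit=bot.movel(list(t),O,40,threshold=22); bot.dwell(.15); s=say(f"press {dz} hit={hit}")
    if hit: break
E
```

```text
press -19 hit=False t 52.1 tcp [406.8  -7.8 109. ] op 0.134 F [4.8 4.3 0.4]
press -22 hit=False t 52.5 tcp [406.8  -7.8 106. ] op 0.134 F [4.5 3.7 1.3]
press -25 hit=False t 52.9 tcp [406.8  -8.  102.9] op 0.133 F [ 5.   3.1 -1.7]
```

```bash
python3 - <<'E'
from h import *
bot.grip(.45); bot.dwell(.1); say("open")
t=tab(0); bot.movel([t[0],t[1],175],O,200); bot.grip(0,25)
hit=bot.movel([t[0],t[1],115],O,35,threshold=20); s=say(f"pressed hit={hit}")
bot.movel([t[0],t[1],200],O,200); bot.grip(.45)
bot.movel([*(C+75*EY),270],O,300); bot.dwell(.1); snap("fin",True); say("")
E
```

```text
open t 53.3 tcp [405.6  -8.8 102.8] op 0.453 F [-0.1 -0.4 -0.1]
pressed hit=True t 55.5 tcp [406.3  -8.6 132. ] op -0.003 F [-6.6  1.1 20.5]
 t 57.0 tcp [414.7 -62.6 268.8] op 0.449 F [-0.8 -0.   0.3]
```

View pics/fin.png

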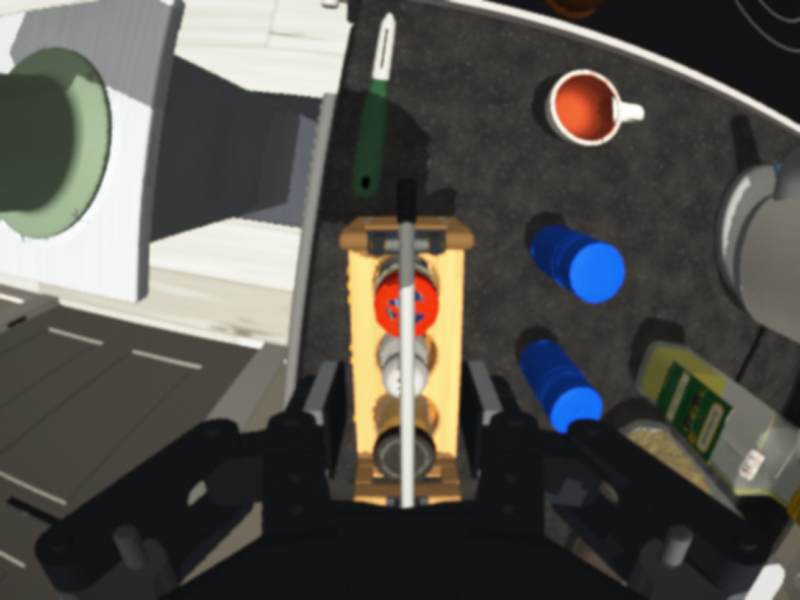

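The bar lies over the lids and through the catch: tab at (407,195), catch at (407,240). The closed fingers met the tab at z = 132 mm against about 133 expected when shut, and it held against 20 N. The hand is clear, so I hand in.

```bash
python3 - <<'E'
from h import *
bot.sign_off(); say("done")
E
```

```text
the job is handed in; nothing more can be done
the job is handed in; nothing more can be done
```

The carrier is packed and handed in after about 57 s of the 72 s allowed; the hand-in gave no verdict. I placed the honey jar (the candidate nearest the base), then the salt shaker, then the spice jar, lowering each slowly until it touched its pocket floor. I then pinched the bar's tab, swung the bar down, pressed it home and let go.

**Jars:** The pictures after placing show all three upright and in line. Floor contact came 2.5 mm below the predicted height for the honey jar and the salt shaker, and right at it for the spice jar. I put the 2.5 mm down to calibration and lag, and did not check it further. The spice jar sat 2–3 mm off centre in the hand, so I shifted its target by 2.2 mm.

**Bar:** Pushing the pinched bar down gave no clear snap force, so that check was inconclusive. I then pressed the tab from above with closed fingers. It stopped them at z = 132 mm against 20 N, where about 133 mm was expected for a shut bar. The last wrist picture shows the bar over the lids and through the catch.

**Surroundings:** The hand ended clear of everything. The peeler and cup are in the last picture and look undisturbed. I took no last picture of the other bystanders on the hob side or of the mug. I viewed 13 pictures, three past the budget of ten.

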